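Raise the counterweighted gate and push the part home

ROBOT

A 7-joint arm with a two-finger parallel gripper is mounted at the origin on a cart in front of the work surface, level with it; the furniture and walls round the work are solid. World frame = base frame: x ahead of the robot, y to its left, z up, the work surface at z = 0. Lengths are in m, angles in rad, forces in N, time in s.
With the tool pointing down it reaches from about 0.4 to 0.85 m from the base axis. Payload 4.5 kg.
Tool frame: the origin (TCP) lies at the very end of the fingers, on their centre line; the grasp point (between the pads) lies 19 mm behind it; z points along the fingers, y is the line along which they close (so a half turn about z gives the same grasp; the last joint's range is limited). The gripper opens to 88 mm and grips with 3 to 60 N. Pads are 18 mm wide; open, the fingers measure 123 mm over their backs; the gripper's body (75 mm by 187 mm) begins 45 mm behind the grasp point.
Start: joints at [-1.181, 0.689, -0.195, 1.565, 0.157, 0.902, -0.215], TCP at [0.218, 0.586, 0.209] pointing down, gripper open.
Joint ranges: [-3.01, 3.01], [-0.46, 2.08], [-1.47, 1.51], [0.13, 2.56], [-1, 4.14], [0.04, 2.09], [-2.66, 2.66]. Speed limits (rad/s): [2.57, 2.57, 3.14, 3.14, 3.14, 3.14, 3.14].

INTERFACE

Orientations are given as a unit quaternion [x, y, z, w].
In Python, from plant import r gives the robot as it stands. The module is installed in compiled form; this text tells all that it offers.
- The arm moves only by the tool step_arm, never from a script. Its argument "increments" is a list of rows, each a list of 2 entries, a list of its own where there are three numbers: the shift along the world's x, y, z in cm, then the turn, a rotation vector about the world's x, y, z in degrees. A call has exactly 10 rows; each row shifts and turns the commanded pose from where the row before left it; what a row does not reach is not made up. A row lasts 1/10 s, in which the tool goes at most 50 mm and 8.59 degrees, less where a joint would pass 70% of its speed; a pose out of reach is approached as far as the arm can. A call is refused whole if a number of a shift passes 5 or a number of a turn 8.59, either way. A call with a gripper value outside its range is refused whole. "fingers" is the opening, from 0 (shut) to 1 (fully open), set as the call begins (left out, the last holds). The fingers move at their own pace and stop on an object; "grip_force" is the grip in N (left out, the last holds). Time passes only in rows, so rows that do not move let the fingers close, or fill a call up. It gives the time, the measured TCP pose, the force, the opening and the grip force at its end, in the units of the state.
- r.get_state(): the state, without advancing time (a new reading comes with each control period).
- r.snapshot(name): name is "scene" or "top" or "wrist"; returns (picture, depth): 384x512x3 uint8, red, green, blue; 384x512 float32, m along the optical axis (not along the pixel's ray), 0 where there is no reading.
- r.calibration(name): a dict with "fov_y" (degrees; the focal length in pixels is half the picture's height over the tangent of half this angle, whatever the lens; pixels are square), "cx", "cy" (the principal point, pixels), "k1" (the pictures are not rectified: a ray, as slopes to the right and down, at radius r is drawn at 1 + k1 r^2 times it, then the intrinsics apply), "R" (3x3) and "t" (3): a world point X has camera coordinates R X + t. Camera axes: x right, y down, z forward; pixel columns grow to the right and rows downward; lengths in m; the calibration is good to about 2 mm. A picture is of the moment at which its call begins: read the wrist's pose just before it. calibration takes no time and is no camera call; for the wrist camera it gives the pose at the moment of the call.
- r.finish_job(): hands the job in; it is judged then, once.
The state is a dict: "clock": time; "q": joint angles; "qd": joint speeds; "joint_torque": joint torques, N m; "tool_pos": TCP position; "eef_rot": TCP orientation; "contact_force": force on the tool from outside, world axes, zero at the start; "moment": the same for the moment, N m; "opening": opening from 0.0 (shut) to 1.0 (fully open); "finger_force": force on a finger pad.
Only numpy, scipy, OpenCV 4.12 (cv2) and the standard library are available. Lean on these libraries where they do the work, as an engineer would, in place of code of your own. Each camera call takes 0.05 s, during which the arm holds its last target. There are 200 camera calls.

TASK

Open the part bay: push its counterweighted gate up by the black lifting bar, past its balance point, and leave it standing raised on its own. Then push the grey printed tube lying in front of the bay along the bench, under the raised gate, until its long side sits flat against the steel back stop. Only push: do not lift the tube off the bench, and leave the two vials and the bolt where they stand.

Things in the scene. Friction and masses are not known exactly. Their poses are not given: they have to be found in the camera images.
- bay: Fixed metal part bay. Origin on the bench straight below the gate's hinge; -x points out of its mouth, roughly toward the robot; y across. In its frame (mm): two side rails 18 tall, x=-170 to -70, inner faces at y=+-66, their mouth ends flared outward to y=+-83 at x=-196; steel back stop across them, 28 tall, 12 thick, front face at x=-70. The bench is the bay's floor. Hinge posts at y=+-93, 107 tall.
- gate (a joint): Gate angle, rad: 0 = down across the mouth, grows as it rises, 2.0 = fully raised on its stop, leaning back past upright. The counterweight makes it balance at about 1.05: let go below that it falls shut, above that it swings on to 2.0 by itself and stays. Pushing it up takes about 1 to 3 N at the lifting bar.
- gate_hinge (a point): Middle of the gate's hinge axis, 95 mm above the bench, fixed to the bay; the axis runs along the bay's y.
- lift_bar (a point): Centre of the round black lifting bar at the gate's free end (14 mm thick, 150 mm clear along y between the side arms), 185 mm from the hinge axis; gate down: at x=-185, z=95 mm in the bay's frame, raised: x=77, z=263. A lower bar (12 mm thick) hangs from the side arms at x=-155, z=26, blocking the mouth (raised: x=2, z=265); nothing fills the space between the two bars.
- printed_tube: Loose grey printed tube, 70 mm long along its own y, 24 wide (x), 25 tall, about 24 g, lying on the bench in front of the mouth, roughly across it; it slides and does not roll. Origin at the centre of its underside.
- home (a point): Point on the bench where the tube's origin lies when it is home against the back stop, mid-way between the rails (x=-82 mm in the bay's frame); the tube may lie anywhere across the bay's width.
- vial_a: Bystander: glass vial with black cap standing beside the mouth, 25 mm diameter, 55 tall. Origin at the centre of its underside.
- vial_b: Bystander: glass vial with white cap standing beside the mouth, 25 mm diameter, 51 tall. Origin at the centre of its underside.
- m8_bolt: Bystander: hex bolt standing on its head beside the bay, 13 mm across, 41 tall. Origin at the centre of its underside.
Mind the look-alikes: they are no part of the job. Leave any red look-alike of the printed_tube alone.

How it is judged:
By the outcome, as a careful person would: the job done as asked, in the order asked, and still so for the second after the job is handed in, with the robot touching nothing.
It also fails if it takes over 51 s, if anything falls off the work surface, if the arm or the gripper's body presses on something with over 40 N, if the wrist force passes 120 N, or if a joint passes its speed limit or range.

## Working session

There is one attempt and no reset: what is moved stays moved. The work goes in short steps, Python scripts to look and compute and a tool call to move; the robot and the scene stay as the last step left them, time stands still between calls to the robot, and variables do not carry over. Pictures are saved under pics/ and viewed, at most 13 in all, crops included, and the job is handed in when it is done.

Besides the shell and the picture viewer there is one more tool, called after "Call:" as name([rows], argument=value, ...), one row to a line, values as JSON. step_arm: Moves the arm, as the interface text tells. Its arguments: {"type":"object","properties":{"increments":{"type":"array","items":{"type":"array"}},"fingers":{"type":"number"},"grip_force":{"type":"number"}},"required":["increments"]}

```bash
mkdir -p pics
cat > h.py <<'E'
import numpy as np, cv2
from plant import r
def snap(name,fn):
    c=r.calibration(name); p,d=r.snapshot(name)
    cv2.imwrite('pics/'+fn+'.png',p[:,:,::-1]); np.savez('pics/'+fn,d=d,p=p,**{k:np.array(v) for k,v in c.items()})
def px(fn,u,v,z=None):
    """pixel -> world by depth, or by plane z"""
    c=np.load('pics/'+fn+'.npz'); f=192/np.tan(np.radians(c['fov_y'])/2)
    K=np.array([[f,0,c['cx']],[0,f,c['cy']],[0,0,1]])
    s=cv2.undistortPoints(np.array([[[u,v]]],float),K,np.array([float(c['k1']),0,0,0]))[0,0]
    ray=np.array([s[0],s[1],1]); R=c['R'];t=c['t']; o=-R.T@t; w=R.T@ray
    k=float(c['d'][int(round(v)),int(round(u))]) if z is None else (z-o[2])/w[2]
    return o+k*w
E
python3 - <<'E'
from h import *
snap('top','top0');snap('scene','sc0')
s=r.get_state();print(s['clock'],s['tool_pos'],s['eef_rot'],s['contact_force'])
for n in('top','scene'):
    c=r.calibration(n);print(n,c['fov_y'],-np.array(c['R']).T@np.array(c['t']))
E
```

```text
0.1 [0.21753302 0.58527363 0.20778445] [ 1.76932970e-01  9.84222554e-01 -8.23767399e-04 -1.01087784e-04] [ 0.20212249 -0.06990587  0.28054684]
top 57.7092913844481 [ 0.41377003 -0.00708405  0.9194061 ]
scene 51.73696155595847 [ 0.11127842 -0.54213891  0.61199773]
```

View pics/top0.png

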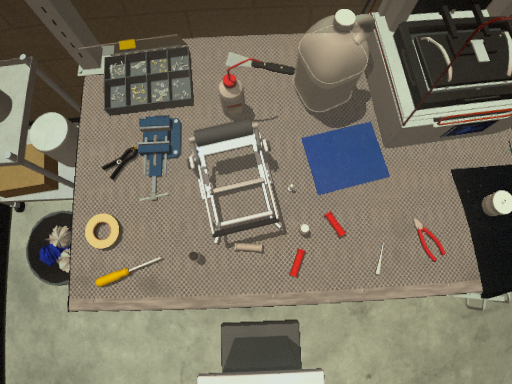

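View pics/sc0.png

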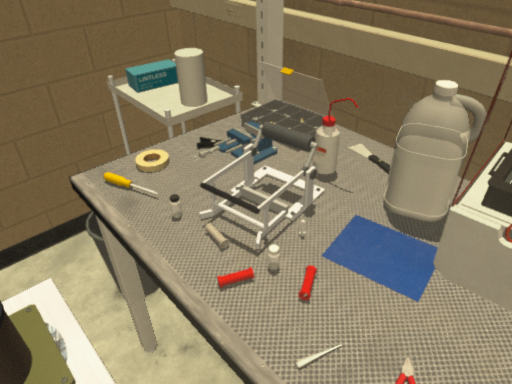

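The top view shows the bay with its mouth toward the robot. The black bar runs about (213,232)-(278,220) and the grey tube is at (249,247). Vial_a is at (195,257), vial_b at (305,230), the bolt at (291,187), and the red look-alikes are at (297,263) and (335,223). I'll enlarge to read these more accurately.

Run:
```python
from h import *
p=cv2.imread('pics/top0.png')[110:280,170:350]
cv2.imwrite('pics/top0c.png',cv2.resize(p,None,fx=3.5,fy=3.5,interpolation=cv2.INTER_CUBIC))
for n,u,v in[('base',260,345),('tube',249,247),('va',195,257),('vb',305,230),('bolt',291,187),('bar',245,226)]:
    print(n,px('top0',u,v).round(3))
```

```text
base [ 0.11  -0.001 -0.525]
tube [0.468 0.015 0.02 ]
va [0.446 0.148 0.054]
vb [ 0.502 -0.128  0.049]
bolt [ 0.618 -0.101  0.032]
bar [0.512 0.02  0.102]
```

View pics/top0c.png

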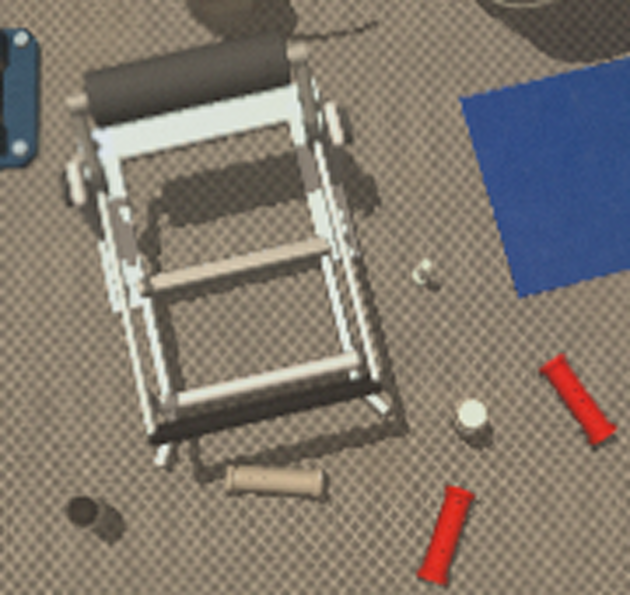

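Run:
```python
from h import *
P=lambda u,v,z:px('top0',170+u/3.5,110+v/3.5,z)
a=P(155,433,.102);b=P(380,383,.102);print('bar',a,b,np.linalg.norm(a-b))
c=P(155,280,.028);d=P(328,242,.028);print('stop',c,d,np.linalg.norm(c-d))
g=P(180,401,.032);h=P(357,360,.032);print('low',g,h)
e=P(229,478,.02);f=P(325,484,.02);print('tube',e,f,(e+f)/2,np.linalg.norm(e-f))
u=(a-b)[:2];u/=np.linalg.norm(u);print('yaw(bay y vs world y) deg',np.degrees(np.arctan2(-u[0],u[1])))
v=(c-d)[:2];print(np.degrees(np.arctan2(-v[0],v[1])))
v=(e-f)[:2];print('tube',np.degrees(np.arctan2(-v[0],v[1])))
x=np.array([u[1],-u[0]]);m=((a+b)/2)[:2]
o=m+.185*x;print('x axis',x,'origin',o,'stop x',(((c+d)/2)[:2]-o)@x,'stop y',(((c+d)/2)[:2]-o)@u,'low x',(((g+h)/2)[:2]-o)@x)
for n,uu,vv,z in[('tube',(229+325)/2,481,.02),('va',82,512,.055),('vb',472,418,.051),('bolt',424,272,.035)]:
    q=P(uu,vv,z)[:2];print(n,q,'bay',(q-o)@x,(q-o)@u)
```

```text
bar [0.49696194 0.09295564 0.102     ] [ 0.52434443 -0.0597324   0.102     ] 0.15512394726038187
stop [0.61931516 0.09987526 0.028     ] [ 0.64302472 -0.03118089  0.028     ] 0.13318354936683888
low [0.52679735 0.08270805 0.032     ] [ 0.55159222 -0.04824791  0.032     ]
tube [0.47004635 0.04932859 0.02      ] [ 0.46271304 -0.02077801  0.02      ] [0.4663797  0.01427529 0.02      ] 0.0704890941855416
yaw(bay y vs world y) deg 10.167126530885056
10.254550478296297
tube -5.97155646367603
x axis [0.98429705 0.17652003] origin [0.69274814 0.04926783] stop x -0.06324502737937607 stop y -0.003816559570978961 low x -0.15679741486116572
tube [0.46639886 0.01424627] bay -0.22897693547796072 0.005483570043226027
va [0.44807535 0.15143379] bay -0.2227963688600726 0.14375129917790685
vb [ 0.50312464 -0.1274271 ] bay -0.2178360401089609 -0.14044795474281735
bolt [ 0.6151362  -0.10137458] bay -0.10298460631202166 -0.13457681121033568
```

The measurements agree: the bay's yaw is 10.2°, its origin is at about (0.691, 0.049), and the stop and lower bar fall where the bay frame says they should. Now I'll move to the front of the mouth with the fingers closed and aligned with the bay.

Call:
step_arm([
  [[1.8,-3.5,0.2],[0,0,3.06]],
  [[1.8,-3.5,0.2],[0,0,3.06]],
  [[1.8,-3.5,0.2],[0,0,3.06]],
  [[1.8,-3.5,0.2],[0,0,3.06]],
  [[1.8,-3.5,0.2],[0,0,3.06]],
  [[1.8,-3.5,0.2],[0,0,3.06]],
  [[1.8,-3.5,0.2],[0,0,3.06]],
  [[1.8,-3.5,0.2],[0,0,3.06]],
  [[1.8,-3.5,0.2],[0,0,3.06]],
  [[1.8,-3.5,0.2],[0,0,3.06]],
], fingers=0)

```text
clock: 1.1
tool_pos: [0.3981, 0.2342, 0.2285]
eef_rot: [-0.09, 0.996, -0.0, -0.0]
contact_force: [1.1, 0.5, -0.2]
opening: 0.119
finger_force: 0.0
```

Call:
step_arm([
  [[0.5,-2.3,-0.3],[0.79,-4.43,0]],
  [[0.5,-2.3,-0.3],[0.79,-4.43,0]],
  [[0.5,-2.3,-0.3],[0.79,-4.43,0]],
  [[0.5,-2.3,-0.3],[0.79,-4.43,0]],
  [[0.5,-2.3,-0.3],[0.79,-4.43,0]],
  [[0.5,-2.3,-0.3],[0.79,-4.43,0]],
  [[0.5,-2.3,-0.3],[0.79,-4.43,0]],
  [[0.5,-2.3,-0.3],[0.79,-4.43,0]],
  [[0.5,-2.3,-0.3],[0.79,-4.43,0]],
  [[0.5,-2.3,-0.3],[0.79,-4.43,0]],
])

```text
clock: 2.1
tool_pos: [0.4142, 0.0717, 0.1933]
eef_rot: [-0.088, 0.978, -0.033, 0.189]
contact_force: [0.0, 0.1, 0.2]
opening: 0.007
finger_force: 0.0
```

```bash
cat >> h.py <<'E'
from scipy.spatial.transform import Rotation as Ro
O=np.array([.691,.0492]);X=np.array([.9843,.1765]);Y=np.array([-.1765,.9843])
def bay():
    s=r.get_state();p=np.array(s['tool_pos']);M=Ro.from_quat(s['eef_rot']).as_matrix()
    B=np.array([[*X,0],[*Y,0],[0,0,1]])
    print('t',s['clock'],'tcp',p.round(4),'bay mm',(1000*np.array([(p[:2]-O)@X,(p[:2]-O)@Y,p[2]])).round(1),'F',np.round(s['contact_force'],1),'op',round(s['opening'],2),'q',np.round(s['q'],2))
    print('tool z,y in bay',(B@M[:,2]).round(3),(B@M[:,1]).round(3))
E
python3 -c "
from h import *
bay();snap('scene','sc1')"
```

```text
t 2.1 tcp [0.4142 0.0717 0.1933] bay mm [-268.5   71.   193.3] F [0.  0.1 0.2] op 0.01 q [-0.11  0.43 -0.5   2.53  1.81  0.44 -0.55]
tool z,y in bay [ 0.363 -0.098 -0.926] [ 0.017  0.995 -0.098]
```

```bash
cat >> h.py <<'E'
def go(bx,by,z,phi):
    """print total shift (cm) and turn (deg) to a bay pose; phi = tool pitch below horizontal"""
    s=r.get_state();p=np.array(s['tool_pos']);M=Ro.from_quat(s['eef_rot'])
    w=O+bx/1000*X+by/1000*Y; f=np.radians(phi)
    tz=np.array([*(np.cos(f)*X),-np.sin(f)]);ty=np.array([*Y,0]);tx=np.cross(ty,tz)
    D=Ro.from_matrix(np.c_[tx,ty,tz])
    print('shift cm',(100*(np.array([*w,z/1000])-p)).round(2),'turn',np.degrees((D*M.inv()).as_rotvec()).round(1))
E
python3 -c "
from h import *
go(-200,0,190,45)"
```

```text
shift cm [ 8.13 -5.93 -0.19] turn [  9.2 -22.6   2. ]
```

Call:
step_arm([
  [[2.0,-1.4,0],[0,0,0]],
  [[2.0,-1.4,0],[0,0,0]],
  [[2.0,-1.4,0],[0.5,-1,0]],
  [[2.1,-1.7,0],[1.1,-2.8,0.2]],
  [[0,0,0],[1.2,-3.1,0.3]],
  [[0,0,0],[1.2,-3.1,0.3]],
  [[0,0,0],[1.3,-3.1,0.3]],
  [[0,0,0],[1.3,-3.2,0.3]],
  [[0,0,0],[1.3,-3.2,0.3]],
  [[0,0,0],[1.3,-3.1,0.3]],
])

```text
clock: 3.15
tool_pos: [0.5237, 0.0232, 0.1933]
eef_rot: [-0.091, 0.938, 0.025, 0.335]
contact_force: [-8.0, 48.7, 46.8]
opening: 0.005
finger_force: 0.0
```

```bash
python3 -c "
from h import *
bay();go(-225,0,105,45);go(-235,0,100,45)"
```

```text
t 3.15 tcp [0.5237 0.0232 0.1933] bay mm [-169.2    4.   193.3] F [-8.  48.7 46.8] op 0.01 q [ 0.64  0.96 -1.47  2.56  2.02  1.19 -0.39]
tool z,y in bay [ 0.633 -0.004 -0.774] [-0.01   1.    -0.014]
shift cm [-5.42 -1.37 -8.83] turn [ 1.8 -5.5 -0.6]
shift cm [-6.4  -1.55 -9.33] turn [ 1.8 -5.5 -0.6]
```

A large force reading appeared with q3 and q4 at their limits, so I'll look before moving again.

```bash
python3 -c "
from h import *
snap('scene','sc2');snap('top','top2');bay();s=r.get_state();print(s['moment'],s['joint_torque'])
a=cv2.imread('pics/sc2.png');b=cv2.imread('pics/top2.png');cv2.imwrite('pics/c2.png',cv2.resize(np.hstack([a,b]),(800,300),interpolation=cv2.INTER_AREA))"
```

```text
t 3.25 tcp [0.5226 0.0212 0.1907] bay mm [-170.7    2.2  190.7] F [-1.1  1.6  0.1] op 0.01 q [ 0.64  0.96 -1.47  2.56  2.02  1.19 -0.39]
tool z,y in bay [ 0.628 -0.006 -0.778] [-0.006  1.    -0.013]
[-0.05918766  0.6660482  -0.0027238 ] [  1.15446467 -36.03179812 -10.1217851   -6.55533671   2.12345302
   1.70801204   0.33586931]
```

View pics/c2.png

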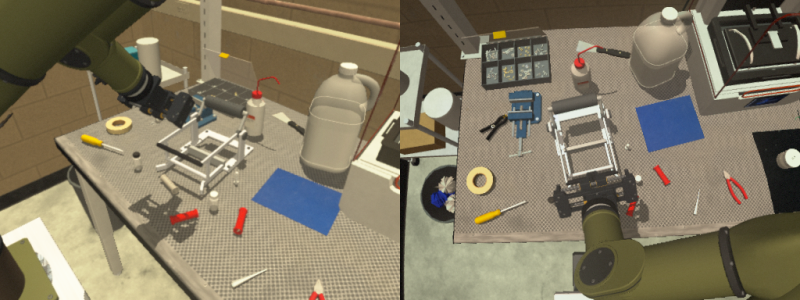

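The spike was only an inertial transient, since the force reads about zero again and nothing was touched. The wrist is too folded for a straight-on approach. I'll come in yawed 35° from the -y side, steep first, then tilt under the bar.

```bash
cat >> h.py <<'E'
def go(bx,by,z,phi,psi=0,M=None,p=None):
    """total shift (cm), turn (deg) to a bay pose; psi = yaw of tool heading off bay x"""
    s=r.get_state();p=np.array(s['tool_pos']) if p is None else p;M=Ro.from_quat(s['eef_rot']) if M is None else M
    w=O+bx/1000*X+by/1000*Y; f=np.radians(phi);c,k=np.cos(np.radians(psi)),np.sin(np.radians(psi))
    h=c*X+k*Y;ty=np.array([*(c*Y-k*X),0]);tz=np.array([*(np.cos(f)*h),-np.sin(f)])
    D=Ro.from_matrix(np.c_[np.cross(ty,tz),ty,tz]);q=np.array([*w,z/1000])
    print('shift cm',(100*(q-p)).round(2),'turn',np.degrees((D*M.inv()).as_rotvec()).round(1));return D,q
E
python3 -c "
from h import *
D,q=go(-215,-25,150,65,35);D,q=go(-215,-25,60,65,35,D,q);go(-188,-25,58,45,35,D,q)"
```

```text
shift cm [-3.88 -3.46 -4.07] turn [-5.9 12.8 34.4]
shift cm [ 0.  0. -9.] turn [0. 0. 0.]
shift cm [ 2.66  0.48 -0.2 ] turn [ 14.2 -14.1   0. ]
```

Call:
step_arm([
  [[0,0,0],[-0.6,1.3,3.4]],
  [[-0.3,-0.3,0],[-0.6,1.3,3.4]],
  [[-0.3,-0.3,-0.4],[-0.6,1.3,3.4]],
  [[-0.4,-0.4,-0.4],[-0.6,1.3,3.4]],
  [[-0.5,-0.4,-0.5],[-0.6,1.3,3.4]],
  [[-0.5,-0.4,-0.5],[-0.6,1.3,3.4]],
  [[-0.5,-0.4,-0.5],[-0.6,1.3,3.4]],
  [[-0.5,-0.4,-0.6],[-0.6,1.3,3.5]],
  [[-0.5,-0.5,-0.6],[-0.6,1.2,3.5]],
  [[-0.4,-0.4,-0.6],[-0.5,1.2,3.6]],
])

```text
clock: 4.25
tool_pos: [0.4854, -0.011, 0.1546]
eef_rot: [-0.378, 0.899, 0.084, 0.204]
contact_force: [-0.3, 0.5, 0.5]
opening: 0.007
finger_force: 0.0
```

```bash
python3 -c "
from h import *
bay()
D,q=go(-215,-25,150,65,35);D,q=go(-215,-25,60,65,35)"
```

```text
t 4.25 tcp [ 0.4854 -0.011   0.1546] bay mm [-213.   -23.   154.6] F [-0.3  0.5  0.5] op 0.01 q [ 0.87  0.85 -1.18  2.29  1.47  0.46  1.  ]
tool z,y in bay [ 0.353  0.247 -0.902] [-0.58   0.815 -0.004]
shift cm [-0.16 -0.23 -0.46] turn [-0.2  0.5 -0.4]
shift cm [-0.16 -0.23 -9.46] turn [-0.2  0.5 -0.4]
```

Call:
step_arm([
  [[-0.2,-0.2,-1.0],[0,0,0]],
  [[0,0,-1.2],[0,0,0]],
  [[0,0,-1.2],[0,0,0]],
  [[0,0,-1.2],[0,0,0]],
  [[0,0,-1.2],[0,0,0]],
  [[0,0,-1.1],[0,0,0]],
  [[0,0,-1.0],[0,0,0]],
  [[0,0,-0.8],[0,0,0]],
  [[0,0,-0.7],[0,0,0]],
  [[0,0,-0.2],[0,0,0]],
])

```text
clock: 5.25
tool_pos: [0.4828, -0.0133, 0.0575]
eef_rot: [-0.377, 0.9, 0.084, 0.204]
contact_force: [0.1, -0.2, 0.4]
opening: 0.003
finger_force: 0.0
```

Call:
step_arm([
  [[0.3,0.05,0],[1.4,-1.4,0]],
  [[0.3,0.05,0],[1.4,-1.4,0]],
  [[0.3,0.05,0],[1.4,-1.4,0]],
  [[0.3,0.05,0],[1.4,-1.4,0]],
  [[0.3,0.05,0],[1.4,-1.4,0]],
  [[0.3,0.05,0],[1.4,-1.4,0]],
  [[0.3,0.05,-0.1],[1.4,-1.4,0]],
  [[0.3,0.05,-0.1],[1.4,-1.4,0]],
  [[0.3,0.05,-0.1],[1.4,-1.4,0]],
  [[0.2,0.05,-0.1],[1.4,-1.4,0]],
])

```text
clock: 6.25
tool_pos: [0.5124, -0.0088, 0.0542]
eef_rot: [-0.357, 0.851, 0.147, 0.357]
contact_force: [0.1, 0.1, 0.1]
opening: 0.003
finger_force: 0.0
```

```bash
python3 -c "
from h import *
bay()
D,q=go(-188,-25,56,45,35)
snap('scene','sc3');p=cv2.imread('pics/sc3.png')[120:300,110:350];cv2.imwrite('pics/sc3c.png',cv2.resize(p,None,fx=3,fy=3,interpolation=cv2.INTER_CUBIC))"
```

```text
t 6.25 tcp [ 0.5124 -0.0088  0.0542] bay mm [-186.   -25.5   54.2] F [0.1 0.1 0.1] op 0.0 q [ 1.07  1.41 -1.28  2.38  2.3   0.63  0.67]
tool z,y in bay [ 0.584  0.407 -0.702] [-0.576  0.817 -0.005]
shift cm [-0.2   0.02  0.18] turn [-0.1  0.5 -0.2]
```

View pics/sc3c.png

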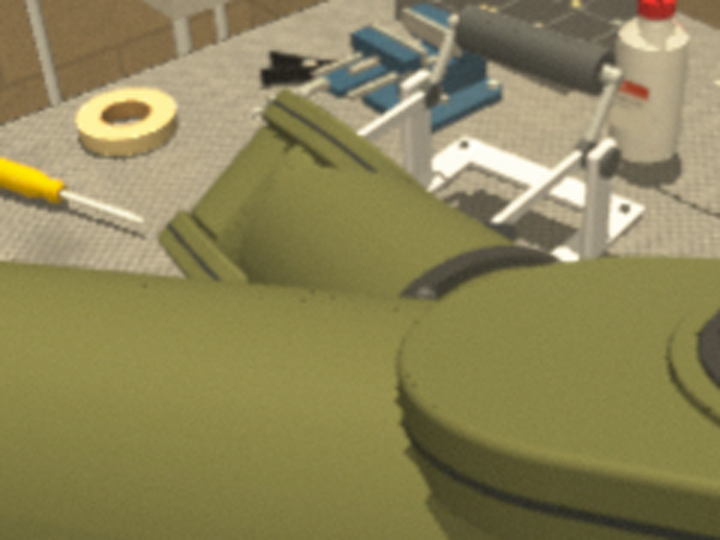

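Call:
step_arm([
  [[0,0,0.5],[0,0,0]],
  [[0,0,0.5],[0,0,0]],
  [[0.07,0.01,1.15],[0,0,0]],
  [[0.07,0.01,1.15],[0,0,0]],
  [[0.22,0.04,1.13],[0,0,0]],
  [[0.22,0.04,1.13],[0,0,0]],
  [[0.35,0.06,1.1],[0,0,0]],
  [[0.35,0.06,1.1],[0,0,0]],
  [[0.48,0.09,1.05],[0,0,0]],
  [[0.48,0.09,1.05],[0,0,0]],
])

```text
clock: 7.3
tool_pos: [0.5346, -0.0041, 0.1545]
eef_rot: [-0.357, 0.851, 0.146, 0.357]
contact_force: [-0.6, -0.6, 0.1]
opening: 0.005
finger_force: 0.0
```

```bash
python3 -c "
from h import *
bay();snap('top','top4')
a=cv2.imread('pics/top4.png');cv2.imwrite('pics/top4b.png',a[90:320,130:430])
for u in range(250,360,15): print(u,[px('top4',u,v).round(2).tolist() for v in (200,230,260)])"
```

```text
t 7.3 tcp [ 0.5346 -0.0041  0.1545] bay mm [-163.3  -24.8  154.5] F [-0.6 -0.6  0.1] op 0.01 q [ 1.06  1.14 -1.32  2.32  2.07  0.44  0.67]
tool z,y in bay [ 0.583  0.407 -0.703] [-0.577  0.817 -0.006]
250 [[0.59, 0.01, -0.0], [0.51, 0.01, 0.0], [0.43, 0.01, 0.27]]
265 [[0.59, -0.03, 0.02], [0.49, -0.02, 0.25], [0.43, -0.02, 0.26]]
280 [[0.59, -0.07, 0.0], [0.51, -0.07, -0.0], [0.43, -0.05, 0.24]]
295 [[0.59, -0.11, 0.0], [0.48, -0.08, 0.27], [0.42, -0.07, 0.3]]
310 [[0.54, -0.11, 0.27], [0.48, -0.1, 0.3], [0.42, -0.09, 0.34]]
325 [[0.59, -0.19, 0.0], [0.5, -0.19, 0.0], [0.42, -0.11, 0.36]]
340 [[0.58, -0.23, 0.0], [0.5, -0.22, 0.02], [0.42, -0.13, 0.37]]
355 [[0.58, -0.28, -0.0], [0.5, -0.27, -0.0], [0.42, -0.16, 0.38]]
```

View pics/top4b.png

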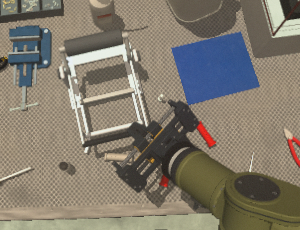

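```bash
python3 -c "
from h import *
a=cv2.imread('pics/top4.png')[180:280,200:330];cv2.imwrite('pics/top4c.png',cv2.resize(a,None,fx=6,fy=6,interpolation=cv2.INTER_CUBIC))
c=np.load('pics/top4.npz');
for u in (222,230,240,250):
  print(u,[(v,px('top4',u,v).round(3)[2]) for v in range(205,246,3)])"
```

```text
222 [(205, np.float64(0.001)), (208, np.float64(0.001)), (211, np.float64(0.002)), (214, np.float64(-0.001)), (217, np.float64(-0.001)), (220, np.float64(-0.002)), (223, np.float64(0.032)), (226, np.float64(0.002)), (229, np.float64(0.094)), (232, np.float64(0.103)), (235, np.float64(0.095)), (238, np.float64(0.001)), (241, np.float64(-0.001)), (244, np.float64(-0.003))]
230 [(205, np.float64(0.002)), (208, np.float64(0.001)), (211, np.float64(0.001)), (214, np.float64(-0.001)), (217, np.float64(0.001)), (220, np.float64(0.033)), (223, np.float64(0.029)), (226, np.float64(-0.002)), (229, np.float64(0.103)), (232, np.float64(0.098)), (235, np.float64(0.0)), (238, np.float64(0.002)), (241, np.float64(0.003)), (244, np.float64(0.001))]
240 [(205, np.float64(-0.001)), (208, np.float64(-0.001)), (211, np.float64(-0.001)), (214, np.float64(0.0)), (217, np.float64(0.032)), (220, np.float64(0.03)), (223, np.float64(0.001)), (226, np.float64(0.1)), (229, np.float64(0.101)), (232, np.float64(-0.002)), (235, np.float64(-0.001)), (238, np.float64(0.001)), (241, np.float64(0.001)), (244, np.float64(0.023))]
250 [(205, np.float64(0.0)), (208, np.float64(-0.002)), (211, np.float64(-0.001)), (214, np.float64(-0.0)), (217, np.float64(0.032)), (220, np.float64(-0.003)), (223, np.float64(0.099)), (226, np.float64(0.919)), (229, np.float64(0.002)), (232, np.float64(0.004)), (235, np.float64(-0.002)), (238, np.float64(-0.0)), (241, np.float64(0.001)), (244, np.float64(0.019))]
```

View pics/top4c.png

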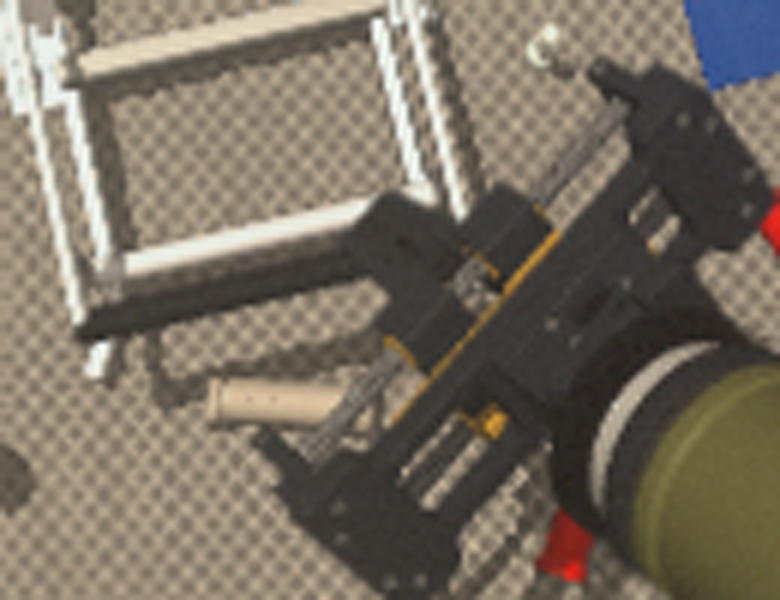

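The gate is still down (bar top at z=0.10) and the fingers appear to be above it. I'll check where the real fingertips are, using the top camera's depth and the wrist camera.

```bash
cat >> h.py <<'E'
def proj(fn,P):
    c=np.load('pics/'+fn+'.npz'); f=192/np.tan(np.radians(c['fov_y'])/2)
    K=np.array([[f,0,c['cx']],[0,f,c['cy']],[0,0,1]])
    return cv2.projectPoints(np.array([P],float),cv2.Rodrigues(c['R'])[0],c['t'],K,np.array([float(c['k1']),0,0,0]))[0][0,0]
E
python3 -c "
from h import *
snap('wrist','w4')
print(proj('top4',[.5346,-.0041,.1545]))
for v in range(208,236,3): print(v,[(u,int(1000*px('top4',u,v)[2])) for u in range(252,300,4)])
s=r.get_state();t=np.array(s['tool_pos']);print(proj('w4',t))
for b in [(-185,-75),(-185,0),(-185,75)]: print(b,proj('w4',[*(O+b[0]/1000*X+b[1]/1000*Y),.095]))"
```

```text
[254.65122277 212.69336905]
208 [(252, -1), (256, 4), (260, 0), (264, 1), (268, 18), (272, 62), (276, -1), (280, -2), (284, 0), (288, 1), (292, 250), (296, 248)]
211 [(252, 0), (256, -2), (260, -1), (264, 0), (268, 28), (272, 39), (276, 100), (280, 0), (284, 253), (288, 246), (292, 248), (296, 0)]
214 [(252, 27), (256, 32), (260, 32), (264, 186), (268, 197), (272, -1), (276, 102), (280, 250), (284, 257), (288, 261), (292, 0), (296, 3)]
217 [(252, 30), (256, 29), (260, 186), (264, 191), (268, 198), (272, 208), (276, 248), (280, 256), (284, 259), (288, 257), (292, -1), (296, 263)]
220 [(252, -2), (256, 0), (260, 192), (264, 196), (268, 200), (272, 210), (276, 219), (280, 257), (284, 257), (288, 252), (292, 260), (296, 265)]
223 [(252, 100), (256, 101), (260, 196), (264, 200), (268, 207), (272, 212), (276, 204), (280, 254), (284, 256), (288, 250), (292, 266), (296, 270)]
226 [(252, 100), (256, 96), (260, 0), (264, 205), (268, 249), (272, 254), (276, 249), (280, 210), (284, 251), (288, 262), (292, 265), (296, 271)]
229 [(252, 1), (256, 0), (260, 0), (264, -1), (268, 253), (272, 259), (276, 253), (280, 0), (284, 261), (288, 265), (292, 269), (296, 270)]
232 [(252, 2), (256, 0), (260, -1), (264, 253), (268, 256), (272, 260), (276, 254), (280, -1), (284, 264), (288, 267), (292, 269), (296, 270)]
235 [(252, -2), (256, 0), (260, 0), (264, 255), (268, 262), (272, 255), (276, 250), (280, 262), (284, 267), (288, 272), (292, 274), (296, 281)]
[256.58803686 222.78533323]
(-185, -75) [208.76073626  91.57512039]
(-185, 0) [306.47959911 139.19750952]
(-185, 75) [374.87238189 172.43920982]
```

View pics/w4.png

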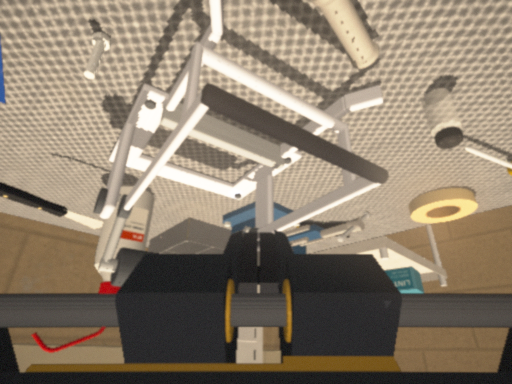

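```bash
python3 -c "
from h import *
s=r.get_state();t=np.array(s['tool_pos']);M=Ro.from_quat(s['eef_rot']).as_matrix();print(s['clock'],t)
Q=[]
for v in range(208,228):
  for u in range(252,282):
    p=px('top4',u,v)
    if .13<p[2]<.235: Q.append((M.T@(p-t)*1000))
Q=np.array(Q);Q=Q[Q[:,2].argsort()[::-1]];print(Q[::4].round(0).astype(int).tolist())"
```

```text
7.4 [ 0.53574164 -0.00422607  0.1553761 ]
[[-7, -8, -27], [-9, 6, -31], [-7, -8, -32], [-10, -9, -33], [-9, 2, -34], [-9, 3, -35], [-8, -7, -37], [-9, 5, -37], [-10, 11, -38], [-8, 1, -39], [-11, 8, -41], [-8, 2, -41], [-9, -11, -42], [-9, -6, -43], [-6, 3, -44], [-9, 7, -45], [-3, 0, -45], [-7, -6, -46], [-9, 9, -47], [-8, 2, -49], [-10, -9, -49], [-9, -1, -49], [-9, -13, -50], [-8, -5, -52], [-10, 13, -52], [-10, -2, -53], [-9, 8, -54], [-9, -12, -55], [-8, 4, -55], [-8, -8, -56], [-10, -9, -57], [-9, 6, -58], [-8, -6, -58], [-9, -9, -60], [-9, 13, -60], [-10, 16, -61], [-10, 11, -61], [-9, 12, -63], [-10, -16, -63], [-9, 5, -65], [-10, -14, -65], [-10, 2, -66], [-9, -12, -67], [-7, 2, -68], [-7, 7, -69], [-10, -10, -69], [-10, 9, -70], [-9, -9, -71], [-7, 3, -72], [-10, 4, -72], [-11, -11, -73], [-2, -7, -74], [1, -2, -74], [-7, -4, -74], [0, 2, -75], [-6, -5, -75], [-11, -8, -77], [-8, -8, -82], [-10, -8, -86]]
```

```bash
python3 -c "
from h import *
s=r.get_state();t=np.array(s['tool_pos']);M=Ro.from_quat(s['eef_rot']).as_matrix()
for k in (0,10,20,30): print(k,[proj('w4',t+M@np.array([x,0,-k])/1000).round(0) for x in(-9,0,9)])
for v in range(208,242,5): print(v,[(u,*(M.T@(px('top4',u,v)-t)*1000).round(0).astype(int)) for u in range(256,300,5) if px('top4',u,v)[2]>.2])
"
```

```text
0 [array([257., 236.]), array([257., 223.]), array([257., 209.])]
10 [array([257., 244.]), array([257., 229.]), array([257., 215.])]
20 [array([256., 252.]), array([256., 237.]), array([256., 222.])]
30 [array([256., 261.]), array([256., 245.]), array([256., 229.])]
208 [(291, np.int64(-24), np.int64(-44), np.int64(-105)), (296, np.int64(-20), np.int64(-51), np.int64(-112))]
213 [(281, np.int64(-33), np.int64(-23), np.int64(-103)), (286, np.int64(-34), np.int64(-28), np.int64(-114)), (291, np.int64(-22), np.int64(-36), np.int64(-112))]
218 [(266, np.int64(-10), np.int64(-2), np.int64(-53)), (271, np.int64(-6), np.int64(-9), np.int64(-61)), (276, np.int64(-32), np.int64(-10), np.int64(-101)), (281, np.int64(-32), np.int64(-15), np.int64(-111)), (286, np.int64(-28), np.int64(-21), np.int64(-117)), (291, np.int64(-20), np.int64(-29), np.int64(-119)), (296, np.int64(-22), np.int64(-33), np.int64(-132))]
223 [(266, np.int64(-8), np.int64(6), np.int64(-61)), (271, np.int64(-6), np.int64(0), np.int64(-71)), (276, np.int64(2), np.int64(-8), np.int64(-73)), (281, np.int64(-29), np.int64(-8), 
[... 529 characters left out ...]
26), np.int64(-110)), (271, np.int64(-31), np.int64(20), np.int64(-117)), (276, np.int64(-22), np.int64(13), np.int64(-118)), (281, np.int64(-22), np.int64(7), np.int64(-128)), (286, np.int64(-23), np.int64(2), np.int64(-139)), (291, np.int64(-21), np.int64(-4), np.int64(-147)), (296, np.int64(-14), np.int64(-11), np.int64(-150))]
238 [(266, np.int64(-26), np.int64(32), np.int64(-111)), (271, np.int64(-21), np.int64(26), np.int64(-116)), (276, np.int64(-24), np.int64(21), np.int64(-129)), (281, np.int64(-23), np.int64(15), np.int64(-139)), (286, np.int64(-20), np.int64(9), np.int64(-145)), (291, np.int64(-19), np.int64(3), np.int64(-154)), (296, np.int64(-483), np.int64(78), np.int64(-599))]
```

The pictures show the closed fingers end about 27 mm short of the reported TCP, so the overlap was too small and the bar slipped off. I'll back out, go down, and insert 25 mm deeper.

Call:
step_arm([
  [[-1.1,-0.2,0],[0,0,0]],
  [[-1.1,-0.2,0],[0,0,0]],
  [[-1.1,-0.2,0],[0,0,0]],
  [[0,0,-1.5],[0,0,0]],
  [[0,0,-1.7],[0,0,0]],
  [[0,0,-1.7],[0,0,0]],
  [[0,0,-1.7],[0,0,0]],
  [[0,0,-1.7],[0,0,0]],
  [[0,0,-1.7],[0,0,0]],
  [[0,0,-1.2],[0,0,0]],
])

```text
clock: 8.4
tool_pos: [0.5, -0.0104, 0.0393]
eef_rot: [-0.356, 0.851, 0.148, 0.356]
contact_force: [0.8, 0.1, 0.1]
opening: 0.006
finger_force: 0.0
```

Call:
step_arm([
  [[0,0,-0.6],[0,0,0]],
  [[0.2,0.04,0],[0,0,0]],
  [[0.4,0.07,0],[0,0,0]],
  [[0.6,0.1,0],[0,0,0]],
  [[0.6,0.1,0],[0,0,0]],
  [[0.6,0.1,0],[0,0,0]],
  [[0.5,0.1,0],[0,0,0]],
  [[0.3,0.05,0],[0,0,0]],
  [[0,0,0.3],[0,0,0]],
  [[0,0,0.3],[0,0,0]],
])

```text
clock: 9.4
tool_pos: [0.5329, -0.005, 0.0404]
eef_rot: [-0.357, 0.851, 0.147, 0.356]
contact_force: [-1.3, 0.2, -0.7]
opening: 0.007
finger_force: 0.6
```

```bash
python3 -c "
from h import *
bay()"
```

```text
t 9.4 tcp [ 0.5329 -0.005   0.0404] bay mm [-165.2  -25.4   40.4] F [-1.3  0.2 -0.7] op 0.01 q [ 1.04  1.43 -1.26  2.33  2.3   0.62  0.69]
tool z,y in bay [ 0.582  0.407 -0.704] [-0.576  0.817 -0.004]
```

Contact shows on the force reading at the expected height. Now I'll lift along the arc.

Call:
step_arm([
  [[0.04,0,0.8],[0,0,0]],
  [[0.07,0.01,1.15],[0,0,0]],
  [[0.07,0.01,1.15],[0,0,0]],
  [[0.22,0.04,1.13],[0,0,0]],
  [[0.22,0.04,1.13],[0,0,0]],
  [[0.35,0.06,1.1],[0,0,0]],
  [[0.35,0.06,1.1],[0,0,0]],
  [[0.48,0.09,1.05],[0,0,0]],
  [[0.48,0.09,1.05],[0,0,0]],
  [[0.1,0.02,0.2],[0,0,0]],
])

```text
clock: 10.4
tool_pos: [0.5589, -0.0004, 0.1418]
eef_rot: [-0.357, 0.85, 0.146, 0.358]
contact_force: [-1.0, 0.4, -1.1]
opening: 0.004
finger_force: 0.3
```

```bash
python3 -c "
from h import *
bay();snap('top','top5')
# expected bar at theta .5
for th in (0,.4,.5,.6): 
  q=[*(O-.185*np.cos(th)*X+.055*Y),.095+.185*np.sin(th)+.007]; a=proj('top5',q); print(th,np.round(q,3),a,px('top5',*a).round(3))"
```

```text
t 10.4 tcp [ 5.589e-01 -4.000e-04  1.418e-01] bay mm [-138.8  -25.5  141.8] F [-1.   0.4 -1.1] op 0.0 q [ 1.02  1.17 -1.3   2.27  2.08  0.44  0.7 ]
tool z,y in bay [ 0.586  0.406 -0.701] [-0.577  0.817 -0.008]
0 [0.499 0.071 0.102] [223.71333755 232.38314331] [ 0.51   0.081 -0.002]
0.4 [0.514 0.073 0.174] [219.09634401 222.42139651] [0.521 0.079 0.122]
0.5 [0.521 0.075 0.191] [217.47448548 217.71599049] [0.547 0.094 0.018]
0.6 [0.531 0.076 0.206] [215.68655025 212.12847973] [0.532 0.077 0.202]
```

The gate is at about 0.6 rad and still on the fingers, so I'll carry on past the balance point.

Call:
step_arm([
  [[0.64,0.11,0.95],[0,0,0]],
  [[0.7,0.12,0.91],[0,0,0]],
  [[0.75,0.13,0.87],[0,0,0]],
  [[0.8,0.14,0.81],[0,0,0]],
  [[0.86,0.15,0.76],[0,0,0]],
  [[0.9,0.16,0.71],[0,0,0]],
  [[0.93,0.17,0.65],[0,0,0]],
  [[0.98,0.18,0.58],[0,0,0]],
  [[1.02,0.18,0.52],[0,0,0]],
  [[1.04,0.19,0.46],[0,0,0]],
])

```text
clock: 11.45
tool_pos: [0.642, 0.0142, 0.2106]
eef_rot: [-0.358, 0.851, 0.146, 0.355]
contact_force: [0.8, -1.6, -0.0]
opening: 0.002
finger_force: 0.0
```

Call:
step_arm([
  [[1.1,0.2,0.36],[0,0,0]],
  [[1.1,0.2,0.25],[0,0,0]],
  [[1.0,0.18,0.15],[0,0,0]],
  [[0.5,0.1,0],[0,0,0]],
  [[0,0,0],[0,0,0]],
  [[0,0,0],[0,0,0]],
  [[0,0,0],[0,0,0]],
  [[0,0,0],[0,0,0]],
  [[0,0,0],[0,0,0]],
  [[0,0,0],[0,0,0]],
])

```text
clock: 12.45
tool_pos: [0.6785, 0.0212, 0.218]
eef_rot: [-0.357, 0.851, 0.147, 0.356]
contact_force: [-1.3, 0.6, 0.8]
opening: 0.006
finger_force: 0.4
```

```bash
python3 -c "
from h import *
bay();snap('top','top6')
for th in (1.0,1.2,1.5,1.9,2.0): 
  q=[*(O-.185*np.cos(th)*X+.055*Y),.095+.185*np.sin(th)+.007]; a=proj('top6',q); print(th,np.round(q,3),a,px('top6',*a).round(3))"
```

```text
t 12.45 tcp [0.6785 0.0212 0.218 ] bay mm [-17.2 -25.4 218. ] F [-1.3  0.6  0.8] op 0.01 q [ 0.84  0.98 -1.18  1.93  1.2   0.27  1.43]
tool z,y in bay [ 0.582  0.408 -0.704] [-0.577  0.817 -0.004]
1.0 [0.583 0.086 0.258] [207.34803244 182.06457851] [0.647 0.121 0.005]
1.2 [0.615 0.092 0.274] [202.93526796 163.86240552] [0.698 0.132 0.008]
1.5 [0.668 0.101 0.287] [196.9074342  136.02385553] [0.67  0.102 0.283]
1.9 [0.74  0.114 0.277] [191.38651579 104.76299   ] [0.88  0.166 0.001]
2.0 [0.757 0.117 0.27 ] [190.58597494  98.83651458] [0.881 0.162 0.036]
```

The gate is past balance and its lower bar is resting on the back of the fingers, so I'll withdraw along the tool axis to let it swing on.

Call:
step_arm([
  [[-0.4,-0.4,0.56],[0,0,0]],
  [[-0.75,-0.75,1.06],[0,0,0]],
  [[-0.75,-0.75,1.06],[0,0,0]],
  [[-0.75,-0.75,1.06],[0,0,0]],
  [[-0.75,-0.75,1.06],[0,0,0]],
  [[-0.75,-0.75,1.06],[0,0,0]],
  [[-0.75,-0.75,1.06],[0,0,0]],
  [[-0.75,-0.75,1.06],[0,0,0]],
  [[-0.75,-0.75,1.06],[0,0,0]],
  [[-0.75,-0.75,1.06],[0,0,0]],
])

```text
clock: 13.5
tool_pos: [0.6061, -0.051, 0.3192]
eef_rot: [-0.357, 0.851, 0.147, 0.355]
contact_force: [-0.1, -0.2, 0.6]
opening: 0.005
finger_force: 0.0
```

```bash
python3 -c "
from h import *
bay();snap('top','top7');snap('scene','sc7')
for th in (1.5,1.7,1.9,2.0): 
  q=[*(O-.185*np.cos(th)*X+.055*Y),.095+.185*np.sin(th)+.007]; a=proj('top7',q); print(th,np.round(q,3),a,px('top7',*a).round(3))
D,q=go(-275,5,150,75,20)"
```

```text
t 13.5 tcp [ 0.6061 -0.051   0.3192] bay mm [-101.2  -83.6  319.2] F [-0.1 -0.2  0.6] op 0.01 q [ 1.15  0.9  -1.46  1.94  0.74  0.49  1.87]
tool z,y in bay [ 0.581  0.408 -0.704] [-0.577  0.817 -0.003]
1.5 [0.668 0.101 0.287] [196.9074342  136.02385553] [ 0.784  0.15  -0.   ]
1.7 [0.705 0.108 0.285] [193.70573108 119.08036247] [ 0.836  0.159 -0.001]
1.9 [0.74  0.114 0.277] [191.38651579 104.76299   ] [0.881 0.166 0.001]
2.0 [0.757 0.117 0.27 ] [190.58597494  98.83651458] [0.757 0.117 0.269]
shift cm [-18.75   5.74 -17.  ] turn [-18.3  24.2 -14.8]
```

The gate stands at 2.0 rad on its own (bar depth matches). Next is the push pose behind the tube.

```bash
python3 -c "
from h import *
go(-275,3,130,86,0)
print('cw before',px('top0',224,131),'tube now?',px('top7',249,247))"
```

```text
shift cm [-18.71   5.55 -19.  ] turn [-19.2  37.2 -33.7]
cw before [0.7275727  0.05905892 0.16273073] tube now? [0.467385   0.01452083 0.02204728]
```

Call:
step_arm([
  [[-0.9,0.3,-0.5],[-1.2,2.3,-2.1]],
  [[-0.9,0.3,-0.5],[-1.2,2.3,-2.1]],
  [[-0.9,0.3,-0.5],[-1.2,2.3,-2.1]],
  [[-0.9,0.3,-0.5],[-1.2,2.3,-2.1]],
  [[-0.9,0.3,-0.5],[-1.2,2.3,-2.1]],
  [[-0.9,0.3,-0.5],[-1.2,2.3,-2.1]],
  [[-0.9,0.3,-0.5],[-1.2,2.3,-2.1]],
  [[-0.9,0.3,-0.5],[-1.2,2.3,-2.1]],
  [[-0.9,0.3,-0.5],[-1.2,2.3,-2.1]],
  [[-0.9,0.3,-0.5],[-1.2,2.3,-2.1]],
], fingers=0.34)

```text
clock: 14.6
tool_pos: [0.5163, -0.0201, 0.2685]
eef_rot: [-0.195, 0.966, 0.059, 0.161]
contact_force: [0.4, 0.0, -0.6]
opening: 0.337
finger_force: 0.0
```

```bash
python3 -c "
from h import *
bay();go(-275,3,130,86,0)"
```

```text
t 14.6 tcp [ 0.5163 -0.0201  0.2685] bay mm [-184.1  -37.4  268.5] F [ 0.4  0.  -0.6] op 0.34 q [ 0.79  0.54 -1.07  2.06  0.66  0.56  1.3 ]
tool z,y in bay [ 0.314  0.122 -0.941] [-0.228  0.972  0.05 ]
shift cm [ -9.66   2.37 -13.85] turn [ -7.2  14.  -12.7]
```

Call:
step_arm([
  [[-1.0,0.25,-0.8],[-0.72,1.4,-1.27]],
  [[-1.0,0.25,-1.0],[-0.72,1.4,-1.27]],
  [[-1.0,0.25,-1.3],[-0.72,1.4,-1.27]],
  [[-1.0,0.24,-1.5],[-0.72,1.4,-1.27]],
  [[-1.0,0.24,-1.5],[-0.72,1.4,-1.27]],
  [[-1.0,0.24,-1.6],[-0.72,1.4,-1.27]],
  [[-1.0,0.24,-1.6],[-0.72,1.4,-1.27]],
  [[-1.0,0.24,-1.6],[-0.72,1.4,-1.27]],
  [[-0.9,0.22,-1.5],[-0.72,1.4,-1.27]],
  [[-0.8,0.2,-1.4],[-0.72,1.4,-1.27]],
])

```text
clock: 15.6
tool_pos: [0.4194, 0.0038, 0.1302]
eef_rot: [-0.089, 0.995, 0.003, 0.036]
contact_force: [-0.6, -0.0, -0.9]
opening: 0.338
finger_force: 0.0
```

```bash
python3 -c "
from h import *
bay();go(-275,3,60,86,0);snap('wrist','w8');snap('top','top8')
s=r.get_state();t=np.array(s['tool_pos']);M=Ro.from_quat(s['eef_rot']).as_matrix()
c=np.load('pics/w8.npz')
for k in (0,10,20,30): print(k,[proj('w8',t+M@np.array([x,y,-k])/1000).round(0) for x in(-9,9) for y in (-33,-15,15,33)])
for v in (230,240,250,260,270): print(v,[int(1000*c['d'][v,u]) for u in range(150,370,15)])
print('R cam in tool',(M.T@(-c['R'].T@c['t']-t)*1000).round(0))"
```

```text
t 15.6 tcp [0.4194 0.0038 0.1302] bay mm [-275.4    3.2  130.2] F [-0.6 -0.  -0.9] op 0.34 q [ 0.25  0.62 -0.57  2.3   0.97  0.39  0.61]
tool z,y in bay [ 0.071  0.001 -0.997] [-0.002  1.     0.001]
shift cm [ 0.04 -0.02 -7.02] turn [-0.   0.1 -0.1]
0 [array([205., 240.]), array([234., 240.]), array([283., 239.]), array([312., 239.]), array([204., 212.]), array([234., 212.]), array([283., 212.]), array([313., 212.])]
10 [array([203., 247.]), array([233., 247.]), array([284., 247.]), array([315., 247.]), array([201., 219.]), array([232., 219.]), array([285., 218.]), array([316., 218.])]
20 [array([199., 255.]), array([232., 255.]), array([285., 255.]), array([318., 255.]), array([198., 226.]), array([231., 225.]), array([286., 225.]), array([320., 225.])]
30 [array([196., 265.]), array([230., 265.]), array([287., 264.]), array([321., 264.]), array([194., 233.]), array([229., 233.]), array([288., 233.]), array([323., 233.])]
230 [336, 336, 337, 337, 337, 337, 337, 338, 337, 315, 337, 337, 339, 338, 337]
240 [342, 342, 333, 341, 147, 150, 339, 341, 341, 341, 150, 147, 341, 342, 342]
250 [348, 348, 325, 137, 141, 140, 347, 346, 346, 347, 140, 137, 330, 346, 345]
260 [81, 82, 349, 128, 131, 141, 349, 350, 352, 351, 131, 131, 127, 80, 81]
270 [76, 77, 121, 120, 124, 141, 355, 356, 356, 355, 124, 124, 121, 81, 77]
R cam in tool [  76.   -0. -177.]
```

View pics/w8.png

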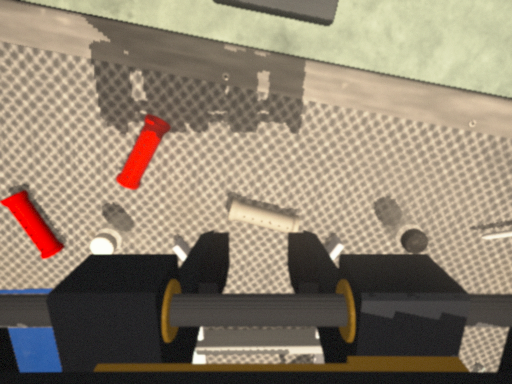

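```bash
python3 -c "
from h import *
s=r.get_state();t=np.array(s['tool_pos']);M=Ro.from_quat(s['eef_rot']).as_matrix();c=np.load('pics/w8.npz')
Q=[];U=[]
for v in range(222,275):
  for u in list(range(190,240))+list(range(280,330)):
    if .05<c['d'][v,u]<.2: Q.append(M.T@(px('w8',u,v)-t)*1000);U.append((u,v))
Q=np.array(Q);o=Q[:,2].argsort()[::-1][:40:3];print(Q[o].round(0).astype(int).tolist(),[U[i] for i in o])
ty=px('w8',264,216);print('tube',ty,(ty[:2]-O)@X,(ty[:2]-O)@Y)
Q=[]
for v in range(225,265):
  for u in range(225,275):
    p=px('top8',u,v)
    if .04<p[2]<.3:Q.append(M.T@(p-t)*1000)
Q=np.array(Q);print(Q[Q[:,2].argsort()[::-1]][:20:3].round(0).tolist())"
```

```text
[[10, -19, -30], [10, 22, -30], [10, -18, -30], [10, -16, -30], [9, 23, -30], [10, -20, -31], [10, -20, -31], [4, 15, -31], [10, 17, -31], [7, 15, -31], [10, -15, -31], [10, -17, -31], [10, 15, -31], [11, -23, -31]] [(222, 232), (301, 232), (223, 232), (227, 232), (303, 233), (219, 232), (220, 232), (288, 242), (292, 232), (288, 238), (229, 233), (225, 233), (289, 233), (212, 230)]
tube [0.4624658  0.01809458 0.02025046] -0.23043632390550275 0.009719226109703705
[[-34.0, 45.0, -100.0], [-24.0, 50.0, -109.0], [-30.0, 45.0, -114.0], [-25.0, 48.0, -115.0], [-29.0, 45.0, -116.0], [-33.0, 46.0, -116.0], [-32.0, -44.0, -117.0]]
```

Both cameras agree that the fingertips sit 30 mm above the reported TCP, so a tip height of about 10 mm means a TCP z of about -20 mm. I'll descend carefully and watch the force.

Call:
step_arm([
  [[0,0,-1.2],[0,0,0]],
  [[0,0,-1.4],[0,0,0]],
  [[0,0,-1.5],[0,0,0]],
  [[0,0,-1.5],[0,0,0]],
  [[0,0,-1.5],[0,0,0]],
  [[0,0,-1.5],[0,0,0]],
  [[0,0,-1.4],[0,0,0]],
  [[0,0,-1.2],[0,0,0]],
  [[0,0,-0.9],[0,0,0]],
  [[0,0,-0.4],[0,0,0]],
])

```text
clock: 16.7
tool_pos: [0.4206, 0.0031, 0.0075]
eef_rot: [-0.089, 0.995, 0.004, 0.037]
contact_force: [0.4, -0.2, 0.2]
opening: 0.336
finger_force: 0.0
```

```bash
cat > tip.py <<'E'
from h import *
bay();snap('wrist','wt');s=r.get_state();t=np.array(s['tool_pos']);M=Ro.from_quat(s['eef_rot']).as_matrix();c=np.load('pics/wt.npz')
Q=np.array([px('wt',u,v) for v in range(224,250,2) for u in list(range(205,230,3))+list(range(290,315,3)) if .05<c['d'][v,u]<.17])
print('tip z',np.sort(Q[:,2])[:8].round(3))
E
python3 tip.py
```

```text
t 16.7 tcp [0.4206 0.0031 0.0075] bay mm [-274.3    2.3    7.5] F [ 0.4 -0.2  0.2] op 0.34 q [ 0.19  0.91 -0.5   2.37  1.94  0.41 -0.32]
tool z,y in bay [ 0.074  0.001 -0.997] [-0.001  1.     0.001]
tip z [0.036 0.036 0.036 0.037 0.037 0.037 0.037 0.037]
```

Tip z is 36 mm with TCP z at 7.5 mm, which agrees with the 30 mm offset. Lowering another 25 mm.

Call:
step_arm([
  [[0,0,-0.5],[0,0,0]],
  [[0,0,-0.5],[0,0,0]],
  [[0,0,-0.4],[0,0,0]],
  [[0,0,-0.4],[0,0,0]],
  [[0,0,-0.3],[0,0,0]],
  [[0,0,-0.2],[0,0,0]],
  [[0,0,-0.2],[0,0,0]],
  [[0,0,0],[0,0,0]],
  [[0.3,0.05,0],[0,0,0]],
  [[0.5,0.09,0],[0,0,0]],
])

```text
clock: 17.75
tool_pos: [0.4282, 0.0045, -0.0171]
eef_rot: [-0.089, 0.995, 0.004, 0.036]
contact_force: [1.1, -0.2, -0.2]
opening: 0.341
finger_force: 0.0
```

```bash
python3 tip.py
```

```text
t 17.75 tcp [ 0.4282  0.0045 -0.0171] bay mm [-266.6    2.4  -17.1] F [ 1.1 -0.2 -0.2] op 0.34 q [ 0.2   0.98 -0.51  2.35  1.99  0.45 -0.35]
tool z,y in bay [ 0.073  0.001 -0.997] [-0.001  1.     0.001]
tip z [0.001 0.001 0.012 0.012 0.012 0.012 0.013 0.013]
```

Call:
step_arm([
  [[0.49,0.09,0],[0,0,0]],
  [[0.49,0.09,0],[0,0,0]],
  [[0.49,0.09,0],[0,0,0]],
  [[0.59,0.1,0],[0,0,0]],
  [[0.59,0.11,0],[0,0,0]],
  [[0.59,0.1,0],[0,0,0]],
  [[0.59,0.11,0],[0,0,0]],
  [[0.59,0.1,0],[0,0,0]],
  [[0.59,0.11,0],[0,0,0]],
  [[0.59,0.1,0],[0,0,0]],
])

```text
clock: 18.8
tool_pos: [0.4847, 0.0147, -0.0171]
eef_rot: [-0.089, 0.995, 0.004, 0.036]
contact_force: [0.4, 0.2, 0.1]
opening: 0.34
finger_force: 0.1
```

Run:
```python
from h import *
bay();snap('wrist','w9');snap('scene','sc9')
a=cv2.imread('pics/w9.png');b=cv2.imread('pics/sc9.png');cv2.imwrite('pics/c9.png',cv2.resize(np.hstack([a,b]),(800,300),interpolation=cv2.INTER_AREA))
```

```text
t 18.8 tcp [ 0.4847  0.0147 -0.0171] bay mm [-209.2    2.5  -17.1] F [0.4 0.2 0.1] op 0.34 q [ 0.06  0.94 -0.29  2.19  1.74  0.23 -0.09]
tool z,y in bay [ 0.073  0.001 -0.997] [-0.001  1.     0.001]
```

View pics/c9.png

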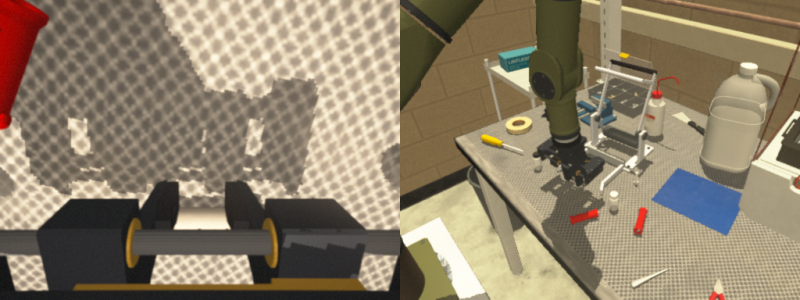

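The tube (wrist, 203,215) sits square ahead of both fingers, and the scene view shows the gate raised. I'll check the lowered counterweight's clearance numerically, then keep pushing.

Run:
```python
from h import *
for u,v in [(294,173),(286,170),(304,176)]:
    p=px('sc9',u,v);print(p.round(3),((p[:2]-O)@X).round(3),((p[:2]-O)@Y).round(3))
for u,v in [(255,275),(262,275),(235,275),(285,275),(258,268)]:
    p=px('w9',u,v);print('tube',p.round(3),((p[:2]-O)@X).round(3),((p[:2]-O)@Y).round(3))
```

```text
[0.724 0.026 0.06 ] 0.028 -0.028
[0.72  0.051 0.059] 0.029 -0.003
[ 0.732 -0.     0.06 ] 0.032 -0.056
tube [0.495 0.015 0.017] -0.199 0.001
tube [0.494 0.019 0.017] -0.199 0.005
tube [0.497 0.005 0.017] -0.199 -0.009
tube [0.492 0.031 0.017] -0.199 0.017
tube [0.494 0.017 0.012] -0.2 0.003
```

Call:
step_arm([
  [[0.69,0.12,0],[0,0,0]],
  [[0.69,0.13,0],[0,0,0]],
  [[0.69,0.12,0],[0,0,0]],
  [[0.69,0.13,0],[0,0,0]],
  [[0.69,0.12,0],[0,0,0]],
  [[0.69,0.13,0],[0,0,0]],
  [[0.69,0.12,0],[0,0,0]],
  [[0.69,0.13,0],[0,0,0]],
  [[0.69,0.12,0],[0,0,0]],
  [[0.59,0.11,0],[0,0,0]],
])

```text
clock: 19.9
tool_pos: [0.552, 0.0266, -0.0172]
eef_rot: [-0.089, 0.995, 0.003, 0.036]
contact_force: [-0.0, -0.4, 0.4]
opening: 0.339
finger_force: 0.2
```

Call:
step_arm([
  [[0.59,0.1,0],[0,0,0]],
  [[0.59,0.11,0],[0,0,0]],
  [[0.59,0.1,0],[0,0,0]],
  [[0.49,0.09,0],[0,0,0]],
  [[0.39,0.07,0],[0,0,0]],
  [[0.3,0.05,0],[0,0,0]],
  [[0.2,0.04,0],[0,0,0]],
  [[0.2,0.04,0],[0,0,0]],
  [[0.15,0.03,0],[0,0,0]],
  [[0.1,0.02,0],[0,0,0]],
])

```text
clock: 20.9
tool_pos: [0.5882, 0.0333, -0.0171]
eef_rot: [-0.089, 0.995, 0.003, 0.036]
contact_force: [-0.0, -0.2, -0.1]
opening: 0.34
finger_force: 0.1
```

Run:
```python
from h import *
bay();snap('wrist','w10')
for u,v in [(235,275),(258,275),(285,275)]:
    p=px('w10',u,v);print('tube',p.round(3),((p[:2]-O)@X).round(4),((p[:2]-O)@Y).round(3))
```

```text
t 20.9 tcp [ 0.5882  0.0333 -0.0171] bay mm [-104.     2.5  -17.1] F [-0.  -0.2 -0.1] op 0.34 q [ 0.13  1.   -0.45  1.87  1.02  0.44  0.68]
tool z,y in bay [ 0.073  0.    -0.997] [-0.001  1.     0.   ]
tube [0.6   0.024 0.018] -0.0941 -0.009
tube [0.599 0.036 0.016] -0.0932 0.003
tube [0.596 0.049 0.016] -0.0931 0.017
```

The near face is at x = -93.5 mm, right at home, but there is no contact force yet. I'll press on in small steps until the stop resists.

Call:
step_arm([
  [[0.1,0.02,0],[0,0,0]],
  [[0.1,0.02,0],[0,0,0]],
  [[0.1,0.02,0],[0,0,0]],
  [[0,0,0],[0,0,0]],
  [[0,0,0],[0,0,0]],
  [[0,0,0],[0,0,0]],
  [[0,0,0],[0,0,0]],
  [[0,0,0],[0,0,0]],
  [[0,0,0],[0,0,0]],
  [[0,0,0],[0,0,0]],
])

```text
clock: 21.95
tool_pos: [0.5912, 0.0339, -0.0171]
eef_rot: [-0.089, 0.995, 0.003, 0.036]
contact_force: [0.1, -0.0, 0.6]
opening: 0.34
finger_force: 0.0
```

Call:
step_arm([
  [[0.1,0.02,0],[0,0,0]],
  [[0.1,0.02,0],[0,0,0]],
  [[0,0,0],[0,0,0]],
  [[0,0,0],[0,0,0]],
  [[0,0,0],[0,0,0]],
  [[0,0,0],[0,0,0]],
  [[0,0,0],[0,0,0]],
  [[0,0,0],[0,0,0]],
  [[0,0,0],[0,0,0]],
  [[0,0,0],[0,0,0]],
])

```text
clock: 22.95
tool_pos: [0.593, 0.0341, -0.0171]
eef_rot: [-0.089, 0.995, 0.003, 0.036]
contact_force: [-0.2, -1.7, -0.2]
opening: 0.342
finger_force: 0.7
```

Call:
step_arm([
  [[0.1,0.02,0],[0,0,0]],
  [[0.1,0.02,0],[0,0,0]],
  [[0,0,0],[0,0,0]],
  [[0,0,0],[0,0,0]],
  [[0,0,0],[0,0,0]],
  [[0,0,0],[0,0,0]],
  [[0,0,0],[0,0,0]],
  [[0,0,0],[0,0,0]],
  [[0,0,0],[0,0,0]],
  [[0,0,0],[0,0,0]],
])

```text
clock: 23.95
tool_pos: [0.5932, 0.034, -0.0173]
eef_rot: [-0.089, 0.995, 0.003, 0.035]
contact_force: [-5.7, -1.5, 4.8]
opening: 0.34
finger_force: 2.9
```

Run:
```python
from h import *
bay();bay();snap('wrist','w11')
for u,v in [(235,275),(258,275),(285,275)]:
    p=px('w11',u,v);print('tube',p.round(3),((p[:2]-O)@X).round(4),((p[:2]-O)@Y).round(3))
```

```text
t 23.95 tcp [ 0.5932  0.034  -0.0173] bay mm [-98.9   2.3 -17.3] F [-5.7 -1.5  4.8] op 0.34 q [ 0.13  1.   -0.47  1.85  1.    0.46  0.7 ]
tool z,y in bay [ 0.069 -0.001 -0.998] [-0.001  1.    -0.001]
t 23.95 tcp [ 0.5932  0.034  -0.0173] bay mm [-98.9   2.3 -17.3] F [-5.7 -1.5  4.8] op 0.34 q [ 0.13  1.   -0.47  1.85  1.    0.46  0.7 ]
tool z,y in bay [ 0.069 -0.001 -0.998] [-0.001  1.    -0.001]
tube [0.605 0.024 0.018] -0.089 -0.009
tube [0.603 0.036 0.017] -0.0884 0.003
tube [0.601 0.05  0.017] -0.0883 0.017
```

The tube has seated: TCP motion stopped with about 6 N of resistance. Backing straight off, then up and clear.

Call:
step_arm([
  [[-0.1,-0.02,0],[0,0,0]],
  [[-0.2,-0.04,0],[0,0,0]],
  [[-0.49,-0.09,0],[0,0,0]],
  [[-0.98,-0.18,0],[0,0,0]],
  [[-0.98,-0.18,0],[0,0,0]],
  [[-1.5,-0.26,0.5],[0,0,0]],
  [[-1.5,-0.26,1.5],[0,0,0]],
  [[-1.5,-0.26,2.0],[0,0,0]],
  [[-1.5,-0.26,2.5],[0,0,0]],
  [[-1.5,-0.26,2.5],[0,0,0]],
])

```text
clock: 25.0
tool_pos: [0.4926, 0.0174, 0.0738]
eef_rot: [-0.09, 0.995, 0.004, 0.037]
contact_force: [1.0, -0.5, 0.8]
opening: 0.332
finger_force: 0.0
```

Call:
step_arm([
  [[-1,1.5,2.0],[0,0,0]],
  [[-0.5,2.0,2.0],[0,0,0]],
  [[0,3,2.0],[0,0,0]],
  [[0,3,1.0],[0,0,0]],
  [[0,3,0],[0,0,0]],
  [[0,3,0],[0,0,0]],
  [[0,3,0],[0,0,0]],
  [[0,3,0],[0,0,0]],
  [[0,2,0],[0,0,0]],
  [[0,0,0],[0,0,0]],
])

```text
clock: 26.0
tool_pos: [0.4775, 0.2565, 0.1436]
eef_rot: [-0.091, 0.995, 0.006, 0.037]
contact_force: [-0.7, 0.6, -0.0]
opening: 0.344
finger_force: 0.0
```

Run:
```python
from h import *
bay();snap('top','top12')
p=cv2.imread('pics/top12.png')[80:280,160:360]
cv2.imwrite('pics/top12c.png',cv2.resize(p,None,fx=3,fy=3,interpolation=cv2.INTER_CUBIC))
```

```text
t 26.0 tcp [0.4775 0.2565 0.1436] bay mm [-173.6  241.8  143.6] F [-0.7  0.6 -0. ] op 0.34 q [-0.22  0.71 -0.62  1.95  0.74  0.65  0.44]
tool z,y in bay [ 0.076  0.006 -0.997] [-0.006  1.     0.005]
```

View pics/top12c.png

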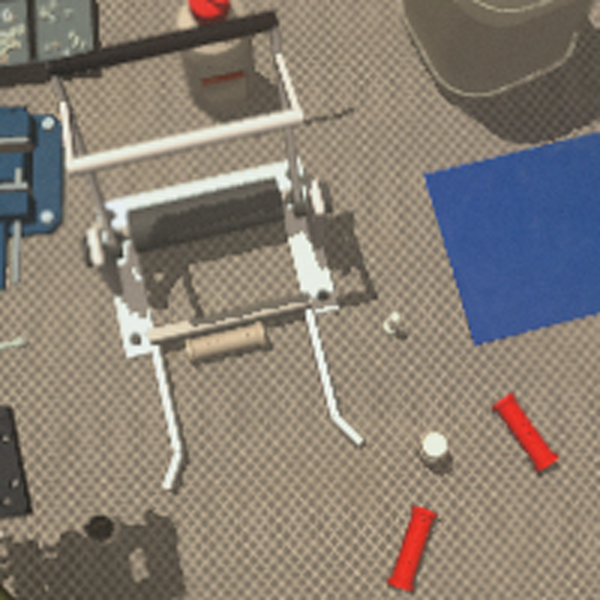

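The final view shows the gate raised, with its bar at (165,45). The tube at (227,341) lies parallel to and touching the back stop (152,335)-(305,303). Both vials and the bolt are at their original pixels, and the arm touches nothing.

```bash
python3 -c "
from plant import r
print(r.finish_job())"
```

```text
the job is handed in; nothing more can be done
None
```

The gate is standing raised on its own and the tube is flat against the back stop. The vials and bolt haven't moved, and I handed the job in at about 26 s.

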